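Hang the work lamp on its feed rail, slide it to the tape mark and switch on

TASK

Set up the bench light: hook the small lamp onto the bare outer end of the stand's rail, slide it along under the cover strip until the hook is centred on the band of tape, and let it hang there. Then flip the switch lever on top of the pillar over to its far side, to turn the rail on. Don't tip the lamp over on the way, and leave the two jars and the roll of masking tape where they stand.

Things in the scene. Friction and masses are not known exactly. Their poses are not given: they have to be found in the camera images.
- lamp: Loose lamp, 0.28 kg, 203 mm tall, standing on its white round shade (90 mm dia, 54 high). Origin: centre of underside; z up; grip on the -x side. A rod rises, jogs to x -14 (z 60-82) and carries a hook open to +x: arch of inner radius 12, strip 4 thick, 40 long in y; front leg at x -14, rear lip ends at z 117. The mouth under the lip is about 40 mm high. COM near the z axis.
- lamp_grip (a point): Middle of the lamp's black upright grip: block 24 mm (x) by 14 mm (y) by 54 mm high, 36 mm to the -x side of the lamp axis and 176 mm above its underside; pinch it from above across y. Free on both sides. Axes as the lamp.
- lamp_hook (a point): Centre of the lamp's hook arch, on the lamp axis, 125 mm above its underside. Hanging, it is 4 mm below the rail's axis and the lamp swings level, hook arch lying along the rail. Axes as the lamp.
- light_stand: Fixed stand. Origin under the pillar, on the table; z up, x away from robot. Battery box 130 x 106, 72 high; pillar; switch head 66 x 60 mm, top z 261. A 16 mm dia steel rail runs from it along -y at z 225, x 0, to y -326; stop of 26 mm dia there, to y -340. A cover strip 18 wide, at z 251-255 from y -22 to -194, lets the hook slide under it but keeps it from going on or off.
- rail_open (a point): Point on the rail's axis in the middle of its bare outer part (262 mm to -y of the pillar; bare from y -194 to -326). Hook the lamp on here: lip over the rail from the -x side, then down. Axes as the stand.
- tape_mid (a point): Middle of the band of pale tape (22 mm wide along y) wrapped round the cover strip, 28 mm above the rail's axis. The lamp's hook must finish centred under it. Axes as the stand.
- tape_mark: The band of tape, same x and y as its point, origin at table height below it; axes as the stand.
- switch (a joint): Switch lever, rad: 0 = off, leaning 0.6 rad to the robot's side (-x of the stand); 1.2 = on, leaning as far to the far side (+x). Hinge along the stand's y, 262 mm above the table on the pillar's axis. No spring: it is upright at 0.6 and falls by its own weight to the stop of the side it leans to. About 0.5 N at the tip moves it.
- switch_tip (a point): Centre of the lever's round end, 58 mm from its hinge; the lever's black grip is 18 mm thick over the last 30 mm. Push it from the robot's side with shut fingers.
- tall_jar: Bystander: tall jar, 63 mm dia, 146 high, behind the stand. Origin at its underside.
- honey_jar: Bystander: small jar, 63 mm dia, 75 high, behind the rail. Origin at its underside.
- masking_tape: Bystander: roll of masking tape lying flat, 104 mm dia, 25 high, on the table in front of the rail. Origin at its underside.

How it is judged:
On the way, in this order (a step that is already met when the one before it is completed fails the run):
1. the lamp's hook hangs on the rail (x of lamp_hook in the frame of light_stand between -0.007 and 0.007 m and z of lamp_hook in the frame of light_stand between 0.215 and 0.226 m and angle between lamp's own z axis and vertical below 0.15 rad), for 0.2 s.
2. the hook has been slid along to the tape mark, with the switch still off (all of step 1 and y of lamp_hook in the frame of tape_mark between -0.01 and 0.01 m and value of joint switch below 0.4 rad), for 0.2 s.
3. the switch lever is over on its far side (on) (value of joint switch above 1.05 rad), for 0.2 s.
At the end, for the whole second after the job is handed in: The lamp hangs freely and at rest by its hook on the rail, upright within 0.15 rad, hook centre within 10 mm of the middle of the tape band along the rail; the switch lever lies at its far stop (over 1.05 rad) (all of step 1 and y of lamp_hook in the frame of tape_mark between -0.01 and 0.01 m and linear speed of lamp below 0.03 m/s and angular speed of lamp below 0.3 rad/s and value of joint switch above 1.05 rad); the robot touches nothing.
It fails at once if the lamp is tipped over (more than 0.7 rad from upright) (angle between lamp's own z axis and vertical above 0.7 rad).
It fails at once if the tall jar is pushed away or knocked over (moved more than 30 mm) (distance of tall_jar from where it was at the start of the episode above 0.03 m).
It fails at once if the honey jar is pushed away or knocked over (moved more than 30 mm) (distance of honey_jar from where it was at the start of the episode above 0.03 m).
It fails at once if the masking tape is pushed away or knocked over (moved more than 30 mm) (distance of masking_tape from where it was at the start of the episode above 0.03 m).
It also fails if it takes over 56 s, if anything falls off the work surface, if the arm or the gripper's body presses on something with over 40 N, if the wrist force passes 120 N, or if a joint passes its speed limit or range.

ROBOT

A 6-joint arm with a two-finger parallel gripper is mounted at the origin on a cart in front of the work surface, level with it; the furniture and walls round the work are solid. World frame = base frame: x ahead of the robot, y to its left, z up, the work surface at z = 0. Lengths are in m, angles in rad, forces in N, time in s.
With the tool pointing down it reaches from about 0.35 to 0.775 m from the base axis. Payload 7.3 kg.
Tool frame: the origin (TCP) lies midway between the tips of the shut fingers; the grasp point (between the pads) lies 19 mm behind it; z points along the fingers, y is the line along which they close (so a half turn about z gives the same grasp; the last joint's range is limited). The gripper opens to 92 mm and grips with 3 to 60 N. Pads are 19 mm wide; open, the fingers measure 130 mm over their backs; the gripper's body (75 mm by 190 mm) begins 47 mm behind the grasp point.
Start: joints at [-1.377, 0.342, 1.524, -0, 1.275, -0.146], TCP at [0.175, -0.495, 0.227] pointing down, gripper open.
Joint ranges: [-2.53, 2.53], [-0.77, 2.02], [0.04, 2.7], [-1, 4.14], [0.28, 2.66], [-3.11, 3.11]. Speed limits (rad/s): [2.57, 2.57, 3.14, 3.14, 3.14, 3.14].

INTERFACE

Orientations are given as [roll, pitch, yaw] about the fixed x, y, z axes, in that order (R = Rz(yaw) Ry(pitch) Rx(roll)).
In Python, from cell import robot, read_camera, camera_params, nets gives the robot as it stands. The module is installed in compiled form; this text tells all that it offers.
- The arm moves only by the tool step_arm, never from a script. Its argument "steps" is a list of rows, each an object of numbers: "x", "y", "z": the shift along the tool's x, y, z as a fraction of full scale; "rx", "ry", "rz": the turn, a rotation vector about the tool's x, y, z as a fraction of full scale; "claw": the opening, from -1 (shut) to 1 (fully open). In form: [{"x": .., "y": .., "z": .., "rx": .., "ry": .., "rz": .., "claw": ..}, ...]. A call has 1 to 12 rows; each row is the pose to reach, as a shift and turn from the pose commanded when the call began, along the tool's axes at that moment; what a row does not reach only later rows make up. Full scale, the value 1, is 750 mm for a shift and pi/4 rad for a turn. A row lasts 1/12 s, in which the tool goes at most 41.7 mm and 7.16 degrees, less where a joint would pass 70% of its speed; a pose out of reach is approached as far as the arm can. A call with a number of a shift or a turn outside -1 to 1 is refused whole. A call with a gripper value outside its range is refused whole. The fingers move at their own pace and stop on an object; "squeeze" is the grip in N (left out, the last holds). Time passes only in rows, so rows that repeat a pose let the fingers close. It gives the time, the measured TCP pose, the force, the opening and the grip force at its end, in the units of the state.
- robot.observe(): the state, without advancing time (a new reading comes with each control period).
- read_camera(name): name is "scene" or "side" or "wrist"; returns (picture, depth): 420x560x3 uint8, blue, green, red; 420x560 float32, m along the optical axis (not along the pixel's ray), 0 where there is no reading.
- camera_params(name): a dict with "fx", "fy", "cx", "cy" (pixels), "R" (3x3) and "t" (3): a world point X has camera coordinates R X + t; the wrist camera has in their place "hand_eye" (4x4, takes a point from camera to tool coordinates, whose origin is the TCP and whose axes are the flange's). Camera axes: x right, y down, z forward; pixel columns grow to the right and rows downward; lengths in m; the calibration is good to about 2 mm. A picture is of the moment at which its call begins: read the wrist's pose just before it. camera_params takes no time and is no camera call.
- robot.hand_in(): hands the job in; it is judged then, once.
Trained networks look in the newest picture that a camera, given by its name, has taken for a name from the list of things; names that differ only in an ending like _2 or _b are one class to them, and where a whole thing is asked for, a point or a joint stands for the part that bears it (a point fixed in the world has none). Each returns a list of dicts, best first, with "conf" (0 to 1); they miss things now and then, are a little off and sometimes report something else, mostly with a low value. They report only what shows in the picture. A call takes as long as a camera call.
- nets.masks_of(camera, query): "region" (420x560 bool, what is visible of it) and "box" ([left, top, right, bottom] in pixels, round what is visible of it).
- nets.landmark_of(camera, query): "pixel" ([row, column] in pixels: a listed point, or the origin of a listed thing).
The state is a dict: "time": time; "qpos": joint angles; "qvel": joint speeds; "joint_efforts": joint torques, N m; "tool_pos": TCP position; "tool_rot": TCP orientation; "contact_force": force on the tool from outside, world axes, zero at the start; "torque": the same for the moment, N m; "opening": finger opening in m; "grip_force": force on a finger pad.
Only numpy, scipy, OpenCV 4.12 (cv2) and the standard library are available. Lean on these libraries where they do the work, as an engineer would, in place of code of your own. Each camera call takes 0.05 s, during which the arm holds its last target. There are 200 camera calls.

## Working session

There is one attempt and no reset: what is moved stays moved. The work goes in short steps, Python scripts to look and compute and a tool call to move; the robot and the scene stay as the last step left them, time stands still between calls to the robot, and variables do not carry over. Pictures are saved under pics/ and viewed, at most 10 in all, crops included, and the job is handed in when it is done.

Besides the shell and the picture viewer there is one more tool, called after "Call:" in YAML: its name, and indented under it one key for each argument. step_arm: Moves the arm, as the interface text tells. Its arguments: {"type":"object","properties":{"steps":{"type":"array","items":{"type":"object","properties":{"x":{"type":"number","minimum":-1,"maximum":1},"y":{"type":"number","minimum":-1,"maximum":1},"z":{"type":"number","minimum":-1,"maximum":1},"rx":{"type":"number","minimum":-1,"maximum":1},"ry":{"type":"number","minimum":-1,"maximum":1},"rz":{"type":"number","minimum":-1,"maximum":1},"claw":{"type":"number"}}}},"squeeze":{"type":"number"}},"required":["steps"]}

```bash
mkdir -p pics
cat > h.py <<'E'
import numpy as np, cv2
from cell import robot, read_camera, camera_params, nets
from scipy.spatial.transform import Rotation as Ro
def cam(name):
    p=camera_params(name); s=robot.observe()
    if 'hand_eye' in p:
        H=np.array(p['hand_eye']); T=np.eye(4); T[:3,:3]=Ro.from_euler('xyz',s['tool_rot']).as_matrix(); T[:3,3]=s['tool_pos']
        M=np.linalg.inv(T@H); R,t=M[:3,:3],M[:3,3]
    else: R,t=np.array(p['R']),np.array(p['t'])
    return p,R,t
def ray(c,px):
    p,R,t=c; d=R.T@np.array([(px[1]-p['cx'])/p['fx'],(px[0]-p['cy'])/p['fy'],1.]); return -R.T@t,d
def tri(l):
    A=0;b=0
    for c,px in l:
        o,d=ray(c,px); d=d/np.linalg.norm(d); P=np.eye(3)-np.outer(d,d); A=A+P; b=b+P@o
    return np.linalg.solve(A,b)
def atdepth(c,px,dep):
    o,d=ray(c,px); r,q=int(round(px[0])),int(round(px[1])); w=dep[max(r-1,0):r+2,max(q-1,0):q+2]; return o+d*np.median(w)
def proj(c,X):
    p,R,t=c; v=R@X+t; return np.array([v[1]/v[2]*p['fy']+p['cy'],v[0]/v[2]*p['fx']+p['cx']])
E
cat > a.py <<'E'
from h import *
s=robot.observe(); print(s['time'],s['tool_pos'],s['tool_rot'],s['opening'])
L={}
for n in ['scene','side','wrist']:
    c=cam(n); im,d=read_camera(n); cv2.imwrite(f'pics/{n}0.png',im); np.save(f'pics/{n}0d.npy',d)
    if n=='wrist': continue
    for q in ['lamp','lamp_grip','lamp_hook','light_stand','rail_open','tape_mid','switch_tip','tall_jar','honey_jar','masking_tape']:
        r=nets.landmark_of(n,q)
        if r: L.setdefault(q,[]).append((c,r[0]['pixel'])); print(n,q,np.round(r[0]['pixel'],1),round(r[0]['conf'],2),np.round(atdepth(c,r[0]['pixel'],d),3))
for q,l in L.items():
    if len(l)==2: X=tri(l); print(q,np.round(X,4),[np.round(proj(c,X)-p,1) for c,p in l])
E
python3 a.py
```

```text
0.0 [ 0.17492576 -0.49458531  0.22607476] [-3.14016125e+00 -2.05158812e-04  3.39786307e-01] 0.09186363346681951
scene lamp [312.1 286.7] 0.67 [ 0.419 -0.312  0.026]
scene lamp_grip [256.8 268.4] 0.59 [ 0.518 -0.015  0.008]
scene lamp_hook [273.1 289.6] 0.91 [ 0.432 -0.298  0.137]
scene rail_open [197.8 260.5] 0.8 [ 0.482 -0.027  0.231]
scene tape_mid [273.9 287. ] 0.32 [ 0.483 -0.198  0.061]
scene tall_jar [208.4 256.8] 0.6 [0.631 0.304 0.018]
scene honey_jar [215.3 275.9] 0.81 [0.632 0.15  0.059]
side lamp [205.3 313.5] 0.57 [ 0.429 -0.239  0.023]
side lamp_grip [164.  323.2] 0.71 [ 0.41  -0.263  0.184]
side lamp_hook [176.5 314.7] 0.88 [ 0.434 -0.255  0.135]
side light_stand [205.  315.5] 0.26 [ 0.422 -0.24   0.024]
side rail_open [208.3 286.9] 0.91 [0.488 0.037 0.233]
side tape_mid [227.3 279.5] 0.53 [0.492 0.14  0.258]
side switch_tip [253.3 277.8] 0.59 [0.474 0.284 0.317]
side tall_jar [343.7 204.6] 0.91 [0.637 0.367 0.057]
side honey_jar [311.6 210.4] 0.65 [0.624 0.333 0.143]
side masking_tape [270.7 315.5] 0.72 [0.394 0.039 0.001]
lamp [ 0.4348 -0.277  -0.0063] [array([ 0.7, -1.6]), array([-0.7, -1.1])]
lamp_grip [ 0.4002 -0.2598  0.18  ] [array([-1.7,  3.8]), array([1.7, 2.8])]
lamp_hook [ 0.4392 -0.2781  0.121 ] [array([ 0.7, -1.6]), array([-0.7, -1.2])]
rail_open [0.4952 0.0087 0.2117] [array([ 0.6, -1.2]), array([-0.8, -1.3])]
tape_mid [ 0.5283 -0.1249  0.0051] [array([-0.4,  0.8]), array([0.5, 0.7])]
tall_jar [0.6498 0.3361 0.0016] [array([-0.3,  0.6]), array([0.6, 0.9])]
honey_jar [0.6714 0.2363 0.0067] [array([ 0.9, -1.8]), array([-1.5, -2.2])]
```

View pics/scene0.png

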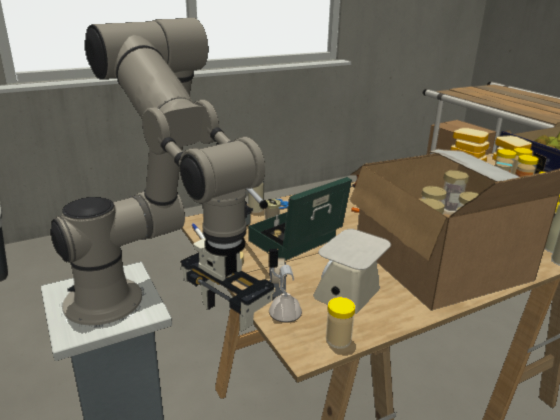

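View pics/side0.png

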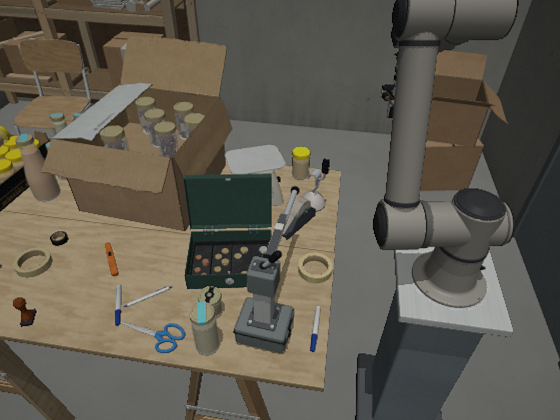

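The scene view is mostly blocked by the arm and box. The side view shows the lamp at about (314,195), the rail running from about (265,262) to (296,190), the tape roll at (315,268), and the jars at (205,335) and (209,303). I'll zoom in on that area.

Run:
```python
from h import *
im=cv2.imread('pics/side0.png'); cv2.imwrite('pics/sidez.png',cv2.resize(im[145:375,180:350],None,fx=3.4,fy=2.6*1,interpolation=cv2.INTER_CUBIC))
print(camera_params('wrist')['hand_eye'],camera_params('wrist')['fx'])
d=np.load('pics/side0d.npy'); c=cam('side'); print(c[0]['fx'],-c[1].T@c[2])
# points above z .2
p,R,t=c; v,u=np.mgrid[:420,:560]; X=np.stack([(u-p['cx'])/p['fx']*d,(v-p['cy'])/p['fy']*d,d],-1); W=(X-t)@R
for z0,z1 in [(.215,.236),(.24,.265),(.28,.34)]:
    m=(d>0)&(W[...,2]>z0)&(W[...,2]<z1)&(v>150)&(u>240)&(u<345)&(W[...,0]<.6)
    Q=W[m]; print(z0,len(Q)); 
    for y in np.arange(-.35,.4,.05):
        q=Q[(Q[:,1]>y)&(Q[:,1]<=y+.05)]
        if len(q)>2: print(round(y,2),len(q),np.round(np.median(q,0),3),np.round(np.ptp(q,axis=0),3))
```

```text
[[-1.43250022e-03 -9.57997359e-01 -2.86773445e-01  7.63612676e-02]
 [ 9.99998898e-01 -1.48385913e-03 -3.82375668e-05  2.75354524e-04]
 [-3.88899906e-04 -2.86773183e-01  9.57998429e-01 -1.57771388e-01]
 [ 0.00000000e+00  0.00000000e+00  0.00000000e+00  1.00000000e+00]] 293.76896595181114
425.3829989677363 [0.38111712 0.90233733 0.98014677]
0.215 528
-0.15 3 [ 0.562 -0.101  0.229] [0.006 0.001 0.004]
-0.1 90 [ 0.573 -0.093  0.224] [0.133 0.05  0.021]
-0.05 73 [ 0.479 -0.031  0.231] [0.021 0.05  0.016]
-0.0 73 [0.484 0.025 0.233] [0.019 0.05  0.013]
0.05 34 [0.484 0.072 0.23 ] [0.013 0.05  0.011]
0.1 26 [0.488 0.131 0.23 ] [0.007 0.042 0.008]
0.15 27 [0.492 0.173 0.23 ] [0.008 0.044 0.009]
0.25 32 [0.475 0.282 0.225] [0.068 0.037 0.02 ]
0.3 170 [0.509 0.305 0.226] [0.063 0.008 0.021]
0.24 1048
-0.15 3 [ 0.559 -0.1    0.244] [0.027 0.001 0.004]
-0.1 70 [ 0.578 -0.085  0.245] [0.119 0.049 0.01 ]
0.05 31 [0.491 0.093 0.256] [0.018 0.016 0.008]
0.1 105 [0.494 0.128 0.256] [0.022 0.049 0.007]
0.15 110 [0.498 0.175 0.255] [0.021 0.05  0.009]
0.2 111 [0.505 0.223 0.256] [0.044 0.049 0.009]
0.25 395 [0.506 0.281 0.262] [0.068 0.05  0.025]
0.3 223 [0.505 0.304 0.254] [0.063 0.009 0.025]
0.28 127
0.25 127 [0.481 0.283 0.307] [0.034 0.016 0.041]
```

View pics/sidez.png

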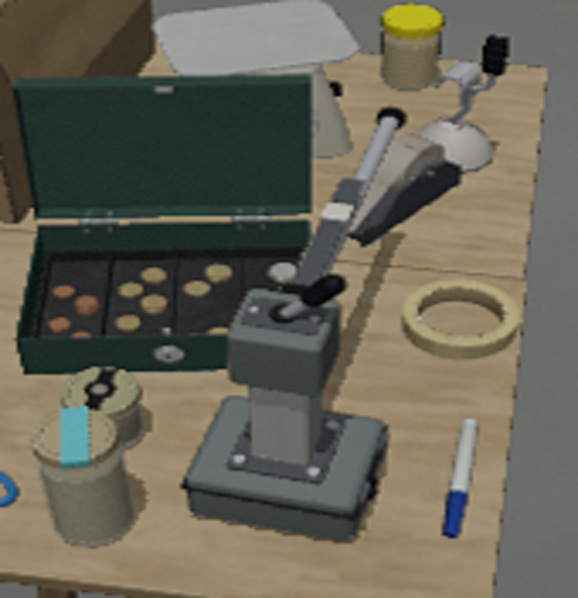

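```bash
cat >> h.py <<'E'
def go(*tg):
    "targets (x,y,z,yaw) tool down -> row fractions from present pose"
    s=robot.observe(); R0=Ro.from_euler('xyz',s['tool_rot'])
    for x,y,z,yaw in tg:
        R1=Ro.from_euler('xyz',[np.pi,0,yaw]); d=R0.inv().apply(np.array([x,y,z])-s['tool_pos']); r=(R0.inv()*R1).as_rotvec()
        print((x,y,z,yaw),'xyz',np.round(d/.75,4),'rot',np.round(r/(np.pi/4),4),'rows',round(max(np.linalg.norm(d)/.0417,np.linalg.norm(r)/.125),1))
E
python3 - <<'E'
from h import *
d=np.load('pics/side0d.npy'); p,R,t=cam('side'); v,u=np.mgrid[:420,:560]; X=np.stack([(u-p['cx'])/p['fx']*d,(v-p['cy'])/p['fy']*d,d],-1); W=(X-t)@R
W=W[d>0]
# max-height map, 5cm cells
for y in np.arange(-.6,.45,.05):
    print('%5.2f'%y,[ (lambda q:int(1000*q[:,2].max()) if len(q) else -1)(W[(abs(W[:,0]-x-.025)<.025)&(abs(W[:,1]-y-.025)<.025)]) for x in np.arange(.25,.75,.05)])
go((.37,-.27,.36,-.2))
E
```

```text
-0.60 [-832, -838, -1, -1, -1, -1, -1, -1, -1, -1]
-0.55 [-838, -842, 0, -2, -1, -1, -1, -1, -1, -1]
-0.50 [-837, 1, 6, 2, 113, 115, 5, 1, -1, -1]
-0.45 [-834, 3, 5, 3, 115, 115, 4, 0, -1, -1]
-0.40 [-840, 3, 5, 5, 6, 6, 163, 163, 164, -1]
-0.35 [-839, 3, 6, 138, 4, 5, 163, 164, 165, 165]
-0.30 [-836, 1, 203, 205, 140, 163, 164, 163, 163, 164]
-0.25 [-836, 4, 166, 47, -1, 13, 161, 164, 163, 164]
-0.20 [-835, 3, 5, 95, 102, 2, 3, -1, 162, 161]
-0.15 [730, 3, 4, 5, 99, 67, 244, 5, 2, -1]
-0.10 [738, 3, 5, 5, 240, 64, 250, 249, 249, 247]
-0.05 [512, 5, 28, 28, 237, 66, 70, 70, 248, 249]
 0.00 [261, 25, 29, 28, 235, 4, 15, 21, 32, 34]
 0.05 [250, 22, 29, 29, 259, 255, 16, 30, 25, 33]
 0.10 [-845, 4, 5, 5, 258, 258, 64, 68, 44, 30]
 0.15 [-1, 5, 18, 5, 260, 258, 4, 68, 65, 67]
 0.20 [-1, 4, 19, 76, 259, 262, 76, 78, 79, 6]
 0.25 [-1, 3, 20, 76, 321, 281, 76, 78, 78, 12]
 0.30 [-1, 5, 15, 73, 264, 262, 76, 149, 149, 13]
 0.35 [-1, 4, 5, 5, 5, 6, 4, 151, 147, 12]
 0.40 [-1, 3, 3, 0, -1, 2, 2, 2, 2, 0]
(0.37, -0.27, 0.36, -0.2) xyz [ 0.3451 -0.1962 -0.1777] rot [ 1.000e-04 -0.000e+00  6.873e-01] rows 7.8
```

Call:
step_arm:
  steps:
    - {"x": 0.0,"y": 0.0,"z": -0.11,"rz": 0.2,"claw": 1}
    - {"x": 0.0,"y": 0.0,"z": -0.178,"rz": 0.4,"claw": 1}
    - {"x": 0.345,"y": -0.196,"z": -0.178,"rz": 0.687,"claw": 1}
    - {"x": 0.345,"y": -0.196,"z": -0.178,"rz": 0.687,"claw": 1}
    - {"x": 0.345,"y": -0.196,"z": -0.178,"rz": 0.687,"claw": 1}
    - {"x": 0.345,"y": -0.196,"z": -0.178,"rz": 0.687,"claw": 1}
    - {"x": 0.345,"y": -0.196,"z": -0.178,"rz": 0.687,"claw": 1}
    - {"x": 0.345,"y": -0.196,"z": -0.178,"rz": 0.687,"claw": 1}
    - {"x": 0.345,"y": -0.196,"z": -0.178,"rz": 0.687,"claw": 1}
    - {"x": 0.345,"y": -0.196,"z": -0.178,"rz": 0.687,"claw": 1}
    - {"x": 0.345,"y": -0.196,"z": -0.178,"rz": 0.687,"claw": 1}

```text
$.steps[0]: bad value
```

```bash
cat > b.py <<'E'
from h import *
import sys
tag=sys.argv[1]; L={}
s=robot.observe(); print(s['time'],s['tool_pos'],s['tool_rot'])
for n in sys.argv[2].split(','):
    c=cam(n); im,d=read_camera(n); cv2.imwrite(f'pics/{n}{tag}.png',im); np.save(f'pics/{n}{tag}d.npy',d); np.savez(f'pics/{n}{tag}c.npz',R=c[1],t=c[2])
    for q in sys.argv[3].split(','):
        r=nets.landmark_of(n,q)
        if r: L.setdefault(q,[]).append((c,r[0]['pixel'])); print(n,q,np.round(r[0]['pixel'],1),round(r[0]['conf'],2),np.round(atdepth(c,r[0]['pixel'],d),3))
for q,l in L.items():
    if len(l)>=2: X=tri(l); print(q,np.round(X,4),[np.round(proj(c,X)-p,1) for c,p in l])
E
python3 b.py 1 scene,side,wrist lamp,lamp_grip,lamp_hook,light_stand,rail_open,tape_mid,switch_tip
```

```text
1.15 [ 0.17502544 -0.49498406  0.22674813] [3.14150085e+00 1.19412123e-05 3.39834195e-01]
scene lamp [313.5 283.8] 0.93 [ 0.412 -0.31   0.022]
scene lamp_grip [259.6 268.5] 0.79 [ 0.513 -0.025  0.004]
scene lamp_hook [273.8 287.6] 0.92 [ 0.527 -0.126  0.005]
scene rail_open [193.4 257.9] 0.5 [0.635 0.302 0.082]
side lamp [204.1 314.9] 0.64 [ 0.425 -0.242  0.027]
side lamp_grip [165.3 323.3] 0.81 [ 0.409 -0.26   0.181]
side lamp_hook [173.5 310.4] 0.97 [ 0.45  -0.268  0.137]
side light_stand [330.3 267.7] 0.82 [0.491 0.315 0.074]
side rail_open [205.1 290.8] 0.85 [0.48  0.018 0.23 ]
side tape_mid [227.9 278.3] 0.55 [0.495 0.141 0.256]
side switch_tip [252.4 277.9] 0.56 [0.474 0.281 0.318]
lamp [ 0.4273 -0.2803 -0.0046] [array([ 0.2, -0.4]), array([-0.2, -0.3])]
lamp_grip [ 0.3994 -0.2624  0.1731] [array([-1.7,  3.8]), array([1.7, 2.9])]
lamp_hook [ 0.4443 -0.2795  0.1242] [array([-1.2,  2.4]), array([1.1, 1.7])]
rail_open [0.4856 0.0104 0.2272] [array([ 0.8, -1.7]), array([-1.1, -1.7])]
```

View pics/wrist1.png

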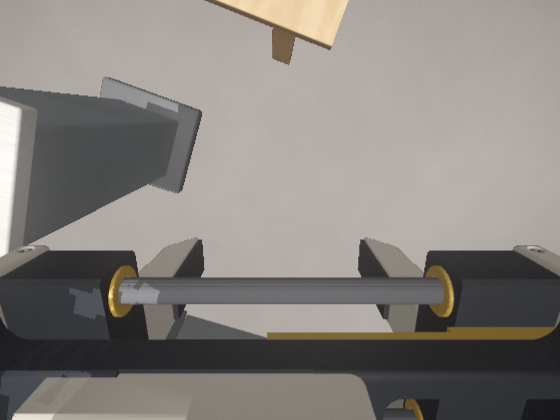

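The wrist picture shows only the floor and the fingers, because the move was refused. I'll resend it with every field filled in.

Call:
step_arm:
  steps:
    - {"x": 0.0,"y": 0.0,"z": -0.11,"rx": 0.0,"ry": 0.0,"rz": 0.2,"claw": 1.0}
    - {"x": 0.0,"y": 0.0,"z": -0.178,"rx": 0.0,"ry": 0.0,"rz": 0.4,"claw": 1.0}
    - {"x": 0.345,"y": -0.196,"z": -0.178,"rx": 0.0,"ry": 0.0,"rz": 0.687,"claw": 1.0}
    - {"x": 0.345,"y": -0.196,"z": -0.178,"rx": 0.0,"ry": 0.0,"rz": 0.687,"claw": 1.0}
    - {"x": 0.345,"y": -0.196,"z": -0.178,"rx": 0.0,"ry": 0.0,"rz": 0.687,"claw": 1.0}
    - {"x": 0.345,"y": -0.196,"z": -0.178,"rx": 0.0,"ry": 0.0,"rz": 0.687,"claw": 1.0}
    - {"x": 0.345,"y": -0.196,"z": -0.178,"rx": 0.0,"ry": 0.0,"rz": 0.687,"claw": 1.0}
    - {"x": 0.345,"y": -0.196,"z": -0.178,"rx": 0.0,"ry": 0.0,"rz": 0.687,"claw": 1.0}
    - {"x": 0.345,"y": -0.196,"z": -0.178,"rx": 0.0,"ry": 0.0,"rz": 0.687,"claw": 1.0}
    - {"x": 0.345,"y": -0.196,"z": -0.178,"rx": 0.0,"ry": 0.0,"rz": 0.687,"claw": 1.0}
    - {"x": 0.345,"y": -0.196,"z": -0.178,"rx": 0.0,"ry": 0.0,"rz": 0.687,"claw": 1.0}

```text
time: 3.27
tool_pos: [0.3719, -0.2677, 0.3612]
tool_rot: [3.141, -0.002, -0.195]
contact_force: [-0.6, 0.7, 0.4]
opening: 0.0916
grip_force: 0.0
```

```bash
python3 b.py 2 scene,wrist lamp,lamp_grip,lamp_hook,rail_open,tape_mid,switch_tip
```

```text
3.2667 [ 0.37191965 -0.26768364  0.36119589] [ 3.14126433e+00 -2.15350237e-03 -1.94910667e-01]
scene lamp [309.4 286. ] 0.9 [ 0.419 -0.308  0.032]
scene lamp_grip [258.8 268.5] 0.7 [ 0.515 -0.02   0.003]
scene lamp_hook [272.5 285.2] 0.9 [ 0.423 -0.291  0.138]
scene rail_open [194.1 259.4] 0.67 [0.642 0.304 0.077]
scene tape_mid [174.7 245. ] 0.6 [0.492 0.106 0.255]
scene switch_tip [145.7 220.5] 0.59 [0.476 0.269 0.305]
wrist lamp [123.4 278.5] 0.59 [ 0.437 -0.283  0.14 ]
wrist lamp_grip [156.  267.5] 0.92 [ 0.408 -0.266  0.202]
wrist lamp_hook [123.9 274.2] 0.74 [ 0.438 -0.278  0.14 ]
wrist switch_tip [182.1 108.5] 0.2 [ 0.397  0.039 -0.001]
lamp [ 0.4346 -0.2817  0.0084] [array([0., 0.]), array([ 0., -0.])]
lamp_grip [ 0.3977 -0.2593  0.1675] [array([0.5, 2.7]), array([ 5.7, -2.1])]
lamp_hook [ 0.4349 -0.276   0.1251] [array([0.1, 1.1]), array([ 2.2, -0.7])]
switch_tip [ 0.3722 -0.1805  0.4301] [array([11.1, 28.5]), array([190.8, -67.7])]
```

View pics/wrist2.png

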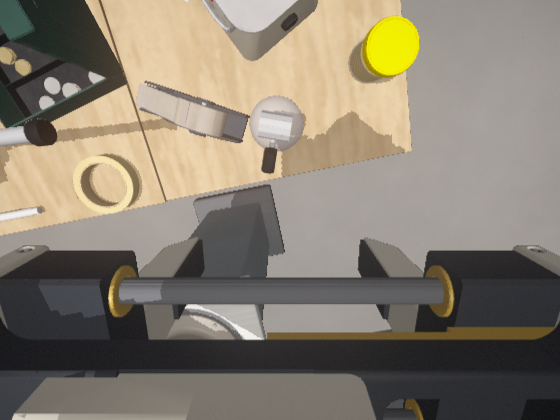

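The wrist view shows the lamp hook at about (275,125), its grip at (269,160), the dispenser to its left and the rail end at (40,132). Next I'll use the depth to get the grip's pose.

Run:
```python
from h import *
n=np.load('pics/wrist2c.npz'); R,t=n['R'],n['t']; d=np.load('pics/wrist2d.npy'); p=camera_params('wrist')
v,u=np.mgrid[:420,:560]; X=np.stack([(u-p['cx'])/p['fx']*d,(v-p['cy'])/p['fy']*d,d],-1); W=(X-t)@R
roi=(u>225)&(u<310)&(v>85)&(v<185)&(d>0)
def rect(z0,z1,extra=True):
    Q=W[roi&(W[...,2]>z0)&(W[...,2]<z1)]; r=cv2.minAreaRect((Q[:,:2]*1000).astype(np.float32)); print(z0,len(Q),np.round(Q.mean(0),4),'z med',np.median(Q[:,2]).round(4),r); return Q
rect(.197,.215); rect(.13,.15); rect(.02,.06)
# shade circle: pixels z ~ .03-.054
# neighbor clearances: rail, strip
for y in np.arange(-.06,.08,.02):
    q=W[(d>0)&(abs(W[...,1]-y)<.01)&(W[...,2]>.2)&(W[...,2]<.27)&(W[...,0]<.55)&(u<90)]
    if len(q)>3: print(round(y,2),len(q),q.min(0).round(3),q.max(0).round(3),q.mean(0).round(4))
m=roi&0|((u>130)&(u<250)&(v>75)&(v<145)&(d>0)&(W[...,2]>.03)); Q=W[m]; print('disp',Q.min(0).round(3),Q.max(0).round(3))
```

```text
0.197 268 [ 0.4018 -0.265   0.2016] z med 0.2018 ((401.2179870605469, -264.6916809082031), (13.820396423339844, 23.858301162719727), 69.56513214111328)
0.13 781 [ 0.4353 -0.2775  0.1379] z med 0.1388 ((435.1442565917969, -277.45574951171875), (39.996315002441406, 30.499210357666016), 69.47112274169922)
0.02 1098 [ 0.4407 -0.272   0.0334] z med 0.033 ((442.0126037597656, -259.33697509765625), (118.40792846679688, 77.23918151855469), 70.1401138305664)
-0.06 744 [ 0.465 -0.066  0.212] [ 0.49 -0.05  0.24] [ 0.4771 -0.0605  0.2301]
-0.04 293 [ 0.469 -0.05   0.224] [ 0.487 -0.03   0.235] [ 0.4789 -0.0383  0.2311]
-0.02 156 [ 0.472 -0.03   0.224] [ 0.488 -0.015  0.234] [ 0.4789 -0.0253  0.2307]
disp [[[ 0.578 -0.085  0.244]
  [ 0.577 -0.086  0.245]
  [ 0.577 -0.087  0.245]
  ...
  [ 0.66  -1.464 -0.848]
  [ 0.66  -1.472 -0.853]
  [ 0.658 -1.472 -0.848]]

 [[ 0.578 -0.085  0.244]
  [ 0.577 -0.086  0.245]
  [ 0.577 -0.087  0.245]
  ...
  [ 0.66  -1.464 -0.848]
  [ 0.66  -1.472 -0.853]
  [ 0.658 -1.472 -0.848]]

 [[ 0.578 -0.085  0.244]
  [ 0.577 -0.086  0.245]
  [ 0.577 -0.087  0.245]
  ...
 
[... 809 characters left out ...]
64 -0.848]
  [ 0.66  -1.472 -0.853]
  [ 0.658 -1.472 -0.848]]

 [[ 0.578 -0.085  0.244]
  [ 0.577 -0.086  0.245]
  [ 0.577 -0.087  0.245]
  ...
  [ 0.66  -1.464 -0.848]
  [ 0.66  -1.472 -0.853]
  [ 0.658 -1.472 -0.848]]

 ...

 [[ 0.578 -0.085  0.244]
  [ 0.577 -0.086  0.245]
  [ 0.577 -0.087  0.245]
  ...
  [ 0.66  -1.464 -0.848]
  [ 0.66  -1.472 -0.853]
  [ 0.658 -1.472 -0.848]]

 [[ 0.578 -0.085  0.244]
  [ 0.577 -0.086  0.245]
  [ 0.577 -0.087  0.245]
  ...
  [ 0.66  -1.464 -0.848]
  [ 0.66  -1.472 -0.853]
  [ 0.658 -1.472 -0.848]]

 [[ 0.578 -0.085  0.244]
  [ 0.577 -0.086  0.245]
  [ 0.577 -0.087  0.245]
  ...
  [ 0.66  -1.464 -0.848]
  [ 0.66  -1.472 -0.853]
  [ 0.658 -1.472 -0.848]]]
```

```bash
python3 -c "
from h import *
go((.4012,-.2647,.27,-.358),(.4012,-.2647,.157,-.358))"
```

```text
(0.4012, -0.2647, 0.27, -0.358) xyz [ 0.0395 -0.0156  0.1202] rot [1.00e-04 0.00e+00 2.01e-01] rows 2.3
(0.4012, -0.2647, 0.157, -0.358) xyz [ 0.0395 -0.0157  0.2709] rot [1.00e-04 0.00e+00 2.01e-01] rows 4.9
```

Call:
step_arm:
  steps:
    - {"x": 0.0395,"y": -0.0157,"z": 0.12,"rx": 0.0,"ry": 0.0,"rz": 0.2,"claw": 1.0}
    - {"x": 0.0395,"y": -0.0157,"z": 0.12,"rx": 0.0,"ry": 0.0,"rz": 0.2,"claw": 1.0}
    - {"x": 0.0395,"y": -0.0157,"z": 0.12,"rx": 0.0,"ry": 0.0,"rz": 0.2,"claw": 1.0}
    - {"x": 0.0395,"y": -0.0157,"z": 0.12,"rx": 0.0,"ry": 0.0,"rz": 0.2,"claw": 0.4}
    - {"x": 0.0395,"y": -0.0157,"z": 0.12,"rx": 0.0,"ry": 0.0,"rz": 0.2,"claw": 0.2}
    - {"x": 0.0395,"y": -0.0157,"z": 0.12,"rx": 0.0,"ry": 0.0,"rz": 0.2,"claw": 0.2}

```text
time: 4.47
tool_pos: [0.4017, -0.2651, 0.2717]
tool_rot: [3.14, -0.002, -0.357]
contact_force: [0.2, 0.5, 0.2]
opening: 0.0766
grip_force: 0.0
```

```bash
python3 -c "
from h import *
s=robot.observe();print(s['tool_pos'],s['tool_rot'],s['qvel'],s['opening'])
go((.4012,-.2647,.157,-.358))"
```

```text
[ 0.40170585 -0.26510015  0.27172868] [ 3.14043592e+00 -2.35837070e-03 -3.56683507e-01] [-0.00407648 -0.01250261 -0.00541145 -0.00117934 -0.00495952  0.00214364] 0.07661508020891171
(0.4012, -0.2647, 0.157, -0.358) xyz [-0.0012 -0.0004  0.153 ] rot [ 0.0015 -0.003   0.0017] rows 2.8
```

Call:
step_arm:
  squeeze: 25
  steps:
    - {"x": -0.001,"y": 0.0,"z": 0.05,"rx": 0.0,"ry": 0.0,"rz": 0.0,"claw": 0.2}
    - {"x": -0.001,"y": 0.0,"z": 0.1,"rx": 0.0,"ry": 0.0,"rz": 0.0,"claw": 0.0}
    - {"x": -0.001,"y": 0.0,"z": 0.135,"rx": 0.0,"ry": 0.0,"rz": 0.0,"claw": 0.0}
    - {"x": -0.001,"y": 0.0,"z": 0.153,"rx": 0.0,"ry": 0.0,"rz": 0.0,"claw": 0.0}
    - {"x": -0.001,"y": 0.0,"z": 0.153,"rx": 0.0,"ry": 0.0,"rz": 0.0,"claw": 0.0}
    - {"x": -0.001,"y": 0.0,"z": 0.153,"rx": 0.0,"ry": 0.0,"rz": 0.0,"claw": -0.5}
    - {"x": -0.001,"y": 0.0,"z": 0.153,"rx": 0.0,"ry": 0.0,"rz": 0.0,"claw": -1.0}
    - {"x": -0.001,"y": 0.0,"z": 0.153,"rx": 0.0,"ry": 0.0,"rz": 0.0,"claw": -1.0}
    - {"x": -0.001,"y": 0.0,"z": 0.153,"rx": 0.0,"ry": 0.0,"rz": 0.0,"claw": -1.0}
    - {"x": -0.001,"y": 0.0,"z": 0.153,"rx": 0.0,"ry": 0.0,"rz": 0.0,"claw": -1.0}
    - {"x": -0.001,"y": 0.0,"z": 0.153,"rx": 0.0,"ry": 0.0,"rz": 0.0,"claw": -1.0}
    - {"x": -0.001,"y": 0.0,"z": 0.153,"rx": 0.0,"ry": 0.0,"rz": 0.0,"claw": -1.0}

```text
time: 5.47
tool_pos: [0.4008, -0.2645, 0.1562]
tool_rot: [3.141, -0.001, -0.357]
contact_force: [-1.0, 0.6, 5.5]
opening: 0.014
grip_force: 25.0
```

```bash
python3 -c "
from h import *
s=robot.observe();print(s['tool_pos'],s['tool_rot'],s['opening'],s['grip_force'])
go((.40,-.25,.24,-.358),(.37,-.12,.34,-.2),(.36,-.0,.34,-.1))"
```

```text
[ 0.40079752 -0.26446154  0.1561757 ] [ 3.14099472e+00 -1.03729262e-03 -3.56828365e-01] 0.014005201638089711 24.995715022087097
(0.4, -0.25, 0.24, -0.358) xyz [-0.0076 -0.0176 -0.1118] rot [ 0.0008 -0.0013  0.0015] rows 2.0
(0.37, -0.12, 0.34, -0.2) xyz [-0.1055 -0.166  -0.2453] rot [ 0.0009 -0.0013 -0.1997] rows 5.7
(0.36, -0.0, 0.34, -0.1) xyz [-0.1739 -0.3113 -0.2455] rot [ 0.0009 -0.0012 -0.327 ] rows 7.8
```

Call:
step_arm:
  squeeze: 50
  steps:
    - {"x": 0.0,"y": 0.0,"z": 0.0,"rx": 0.0,"ry": 0.0,"rz": 0.0,"claw": -1.0}
    - {"x": 0.0,"y": 0.0,"z": -0.02,"rx": 0.0,"ry": 0.0,"rz": 0.0,"claw": -1.0}
    - {"x": 0.0,"y": 0.0,"z": -0.06,"rx": 0.0,"ry": 0.0,"rz": 0.0,"claw": -1.0}
    - {"x": 0.0,"y": 0.0,"z": -0.1,"rx": 0.0,"ry": 0.0,"rz": 0.0,"claw": -1.0}
    - {"x": 0.0,"y": 0.0,"z": -0.14,"rx": 0.0,"ry": 0.0,"rz": 0.0,"claw": -1.0}
    - {"x": -0.01,"y": -0.02,"z": -0.168,"rx": 0.0,"ry": 0.0,"rz": -0.02,"claw": -1.0}
    - {"x": -0.03,"y": -0.05,"z": -0.168,"rx": 0.0,"ry": 0.0,"rz": -0.05,"claw": -1.0}
    - {"x": -0.05,"y": -0.09,"z": -0.168,"rx": 0.0,"ry": 0.0,"rz": -0.1,"claw": -1.0}
    - {"x": -0.075,"y": -0.135,"z": -0.168,"rx": 0.0,"ry": 0.0,"rz": -0.14,"claw": -1.0}
    - {"x": -0.095,"y": -0.175,"z": -0.168,"rx": 0.0,"ry": 0.0,"rz": -0.18,"claw": -1.0}
    - {"x": -0.11,"y": -0.2,"z": -0.168,"rx": 0.0,"ry": 0.0,"rz": -0.21,"claw": -1.0}
    - {"x": -0.11,"y": -0.2,"z": -0.168,"rx": 0.0,"ry": 0.0,"rz": -0.21,"claw": -1.0}

```text
time: 6.47
tool_pos: [0.3741, -0.091, 0.281]
tool_rot: [-3.139, 0.002, -0.187]
contact_force: [-0.0, 0.4, -2.7]
opening: 0.0136
grip_force: 50.0
```

```bash
python3 -c "
from h import *
s=robot.observe();print(s['tool_pos'],s['tool_rot'],s['opening'],s['contact_force'],s['torque'])
go((.365,0.01,.282,-.1))"; python3 b.py 3 side,scene light_stand,rail_open,tape_mid,switch_tip,tape_mark,lamp_hook
```

```text
[ 0.37412393 -0.09101066  0.28104547] [-3.13948571e+00  2.19912500e-03 -1.87286238e-01] 0.013606775413654385 [-0.01904452  0.39743964 -2.67066047] [0.24191702 0.05430441 0.02887162]
(0.365, 0.01, 0.282, -0.1) xyz [-0.037  -0.1301 -0.0009] rot [-0.0028  0.0027 -0.1111] rows 2.4
6.4667 [ 0.37412393 -0.09101066  0.28104547] [-3.13948571e+00  2.19912500e-03 -1.87286238e-01]
side light_stand [330.5 266.5] 0.67 [0.494 0.315 0.072]
side rail_open [205.  287.9] 0.68 [0.487 0.022 0.233]
side tape_mid [228.7 278.3] 0.53 [0.495 0.144 0.256]
side switch_tip [253.3 276.4] 0.41 [0.477 0.284 0.317]
side lamp_hook [176.5 318.8] 0.59 [ 0.414 -0.081  0.264]
scene light_stand [222.1 231.9] 0.55 [0.493 0.225 0.028]
scene rail_open [195.7 259.3] 0.76 [0.641 0.303 0.07 ]
scene switch_tip [146.5 217.9] 0.5 [0.466 0.269 0.304]
scene lamp_hook [206.2 251.4] 0.74 [ 0.406 -0.121  0.26 ]
light_stand [0.5068 0.2684 0.0026] [array([-0.8, -1.4]), array([ 0.4, -1.1])]
rail_open [0.4916 0.0065 0.2212] [array([-0.5, -0.8]), array([ 0.4, -0.8])]
switch_tip [0.4736 0.2739 0.3035] [array([1.3, 2.1]), array([-0.6,  1.5])]
lamp_hook [ 0.4155 -0.1012  0.2493] [array([-0.1, -0.1]), array([ 0.1, -0.1])]
```

Run:
```python
from h import *
def cloud(f,n):
    c=np.load(f'pics/{f}c.npz'); d=np.load(f'pics/{f}d.npy'); p=camera_params(n); v,u=np.mgrid[:420,:560]
    X=np.stack([(u-p['cx'])/p['fx']*d,(v-p['cy'])/p['fy']*d,d],-1); W=(X-c['t'])@c['R']; W[d<=0]=9; return W
for f,n in [('side3','side'),('side1','side'),('scene3','scene')]:
    W=cloud(f,n); im=cv2.imread(f'pics/{f}.png')
    S=(W[...,2]>.249)&(W[...,2]<.259)&(W[...,1]>.07)&(W[...,1]<.235)&(W[...,0]>.46)&(W[...,0]<.54)
    Q=W[S]; 
    if len(Q)>10: print(f,'strip',len(Q),cv2.minAreaRect((Q[:,:2]*1000).astype(np.float32)),'lineslope',np.polyfit(Q[:,1],Q[:,0],1),'y0',Q[:,1].min())
    b=S&(im.min(-1)>150)
    if b.sum()>3: print(' tape',b.sum(),W[b].mean(0).round(4),W[b].min(0).round(4),W[b].max(0).round(4),np.median(im[S],0))
    T=(W[...,2]>.2585)&(W[...,2]<.264)&(W[...,1]>.2)&(W[...,1]<.36)&(W[...,0]>.44)&(W[...,0]<.56); Q=W[T]
    if len(Q)>10: print(' head',len(Q),cv2.minAreaRect((Q[:,:2]*1000).astype(np.float32)),Q.mean(0).round(4))
    Rl=(W[...,2]>.226)&(W[...,2]<.24)&(W[...,1]>-.035)&(W[...,1]<.08)&(W[...,0]>.45)&(W[...,0]<.51); Q=W[Rl]
    if len(Q)>10: print(' rail',len(Q),np.polyfit(Q[:,1],Q[:,0],1),Q[:,2].max())
W=cloud('wrist2','wrist'); v,u=np.mgrid[:420,:560]
Q=W[(W[...,2]>.226)&(W[...,2]<.236)&(W[...,1]>-.045)&(W[...,1]<.05)&(W[...,0]>.45)&(W[...,0]<.51)]; print('wrist rail',len(Q),np.polyfit(Q[:,1],Q[:,0],1),Q.max(0))
Q=W[(W[...,2]>.21)&(W[...,2]<.245)&(W[...,1]<-.04)&(W[...,1]>-.09)&(W[...,0]>.45)&(W[...,0]<.51)]; print('stop ymin',Q[:,1].min(),Q[:,0].min(),Q[:,0].max())
```

```text
side3 strip 322 ((497.3783874511719, 158.65090942382812), (152.77488708496094, 19.982023239135742), 84.48780822753906) lineslope [0.08942646 0.48279898] y0 0.08215737641718909
 tape 47 [0.495  0.1337 0.2565] [0.4852 0.1241 0.254 ] [0.5048 0.1431 0.2586] [84. 82. 79.]
 head 405 ((506.8469543457031, 271.3843688964844), (72.66695404052734, 63.98011016845703), 85.16592407226562) [0.5074 0.2797 0.2616]
 rail 139 [0.05963321 0.48230094] 0.23749317913847953
side1 strip 320 ((497.1461486816406, 158.3467559814453), (153.13641357421875, 19.816997528076172), 84.12604522705078) lineslope [0.08937491 0.48272726] y0 0.08153299977202358
 tape 43 [0.4953 0.1336 0.2567] [0.4857 0.1228 0.2533] [0.5039 0.1432 0.2583] [81. 79. 75.]
 head 406 ((505.29705810546875, 256.89208984375), (100.83345031738281, 64.18002319335938), 85.44610595703125) [0.5078 0.2795 0.2614]
 rail 135 [0.06056872 0.48241119] 0.2362883956482256
 rail 67 [0.08054145 0.47684362] 0.2331413264592878
wrist rail 413 [-0.03635089  0.47771514] [ 0.48821864 -0.01455654  0.23420455]
stop ymin -0.0658297861881551 0.4648005205428408 0.4900317489490755
```

Call:
step_arm:
  steps:
    - {"x": -0.02,"y": -0.05,"z": -0.001,"rx": -0.003,"ry": 0.003,"rz": -0.05,"claw": -1.0}
    - {"x": -0.04,"y": -0.1,"z": -0.001,"rx": -0.003,"ry": 0.003,"rz": -0.1,"claw": -1.0}
    - {"x": -0.04,"y": -0.145,"z": -0.001,"rx": -0.003,"ry": 0.003,"rz": -0.123,"claw": -1.0}
    - {"x": -0.04,"y": -0.145,"z": -0.001,"rx": -0.003,"ry": 0.003,"rz": -0.123,"claw": -1.0}
    - {"x": -0.04,"y": -0.145,"z": -0.001,"rx": -0.003,"ry": 0.003,"rz": -0.123,"claw": -1.0}
    - {"x": -0.04,"y": -0.145,"z": -0.001,"rx": -0.003,"ry": 0.003,"rz": -0.123,"claw": -1.0}

```text
time: 7.67
tool_pos: [0.3671, 0.0175, 0.2822]
tool_rot: [3.138, -0.002, -0.094]
contact_force: [0.0, -0.2, -3.1]
opening: 0.0139
grip_force: 50.0
```

```bash
python3 b.py 4 side,scene,wrist lamp_hook,tape_mid; python3 -c "
from h import *
go((.4483,.0233,.282,-.09),(.4483,.0233,.2535,-.09))
im=cv2.imread('pics/side4.png'); cv2.imwrite('pics/side4z.png',cv2.resize(im[150:290,230:370],None,fx=4,fy=4,interpolation=cv2.INTER_CUBIC))"
```

```text
7.6667 [0.36708832 0.01748009 0.28222753] [ 3.13846136e+00 -2.36131781e-03 -9.43904315e-02]
side lamp_hook [200.7 318.5] 0.82 [0.406 0.03  0.266]
side tape_mid [226.5 280.8] 0.51 [0.49  0.134 0.256]
scene lamp_hook [191.1 229.2] 0.85 [ 0.391 -0.002  0.261]
scene tape_mid [226.  231.3] 0.26 [ 0.387 -0.022  0.155]
wrist tape_mid [46.6 55.6] 0.81 [0.494 0.131 0.255]
lamp_hook [0.4025 0.0161 0.253 ] [array([0.7, 1.3]), array([-0.5,  1.2])]
tape_mid [0.478  0.1072 0.1698] [array([17.2,  5.4]), array([-26.4,   9.9]), array([ 40.3, 106. ])]
(0.4483, 0.0233, 0.282, -0.09) xyz [ 0.1071 -0.0185  0.0004] rot [ 0.0033 -0.0028 -0.0081] rows 2.0
(0.4483, 0.0233, 0.2535, -0.09) xyz [ 0.107  -0.0186  0.0384] rot [ 0.0033 -0.0028 -0.0081] rows 2.1
```

View pics/side4z.png

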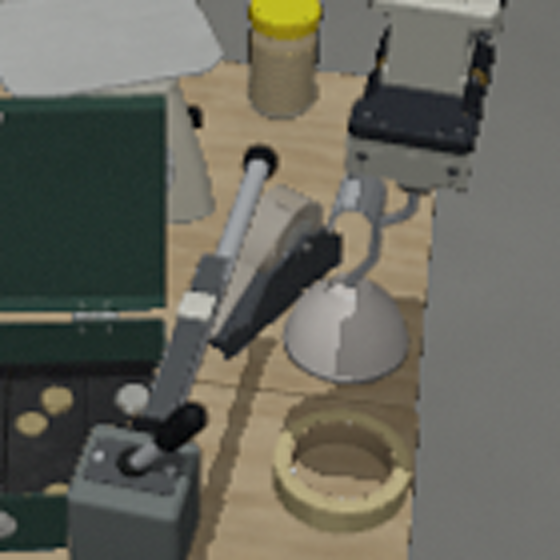

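The lamp is held upright, with its hook at crop position (360,190). The bare rail is clear, from its stop at (262,160) to the strip. Next I'll bring the lip over the rail.

Call:
step_arm:
  steps:
    - {"x": 0.02,"y": -0.005,"z": 0.0,"rx": 0.0,"ry": 0.0,"rz": -0.005,"claw": -1.0}
    - {"x": 0.045,"y": -0.01,"z": 0.0,"rx": 0.0,"ry": 0.0,"rz": -0.005,"claw": -1.0}
    - {"x": 0.07,"y": -0.015,"z": 0.0,"rx": 0.0,"ry": 0.0,"rz": -0.005,"claw": -1.0}
    - {"x": 0.09,"y": -0.0185,"z": 0.0,"rx": 0.0,"ry": 0.0,"rz": -0.005,"claw": -1.0}
    - {"x": 0.107,"y": -0.0185,"z": 0.0,"rx": 0.0,"ry": 0.0,"rz": -0.005,"claw": -1.0}
    - {"x": 0.107,"y": -0.0185,"z": 0.0,"rx": 0.0,"ry": 0.0,"rz": -0.005,"claw": -1.0}
    - {"x": 0.107,"y": -0.0185,"z": 0.0,"rx": 0.0,"ry": 0.0,"rz": -0.005,"claw": -1.0}

```text
time: 8.7
tool_pos: [0.4481, 0.0237, 0.2818]
tool_rot: [3.139, -0.001, -0.092]
contact_force: [-0.7, 0.0, -2.7]
opening: 0.0138
grip_force: 50.0
```

```bash
python3 b.py 5 side,wrist lamp_hook,tape_mid
python3 - <<'E'
from h import *
s=robot.observe(); print(s['tool_pos'],s['contact_force'])
c=np.load('pics/wrist5c.npz'); d=np.load('pics/wrist5d.npy'); p=camera_params('wrist'); v,u=np.mgrid[:420,:560]
X=np.stack([(u-p['cx'])/p['fx']*d,(v-p['cy'])/p['fy']*d,d],-1); W=(X-c['t'])@c['R']; W[d<=0]=9
def sel(z0,z1,y0,y1): return (W[...,2]>z0)&(W[...,2]<z1)&(W[...,1]>y0)&(W[...,1]<y1)&(W[...,0]>.44)&(W[...,0]<.56)
for nm,a in [('strip',(.247,.2595,.085,.235)),('railout',(.226,.239,-.045,-.005)),('railin',(.226,.239,.05,.08)),('hooktop',(.255,.275,-.02,.06))]:
    Q=W[sel(*a)]
    if len(Q)>8: print(nm,len(Q),np.median(Q,0).round(4),Q.min(0).round(4),Q.max(0).round(4),np.polyfit(Q[:,1],Q[:,0],1).round(4),cv2.minAreaRect((Q[:,:2]*1000).astype(np.float32)))
im=cv2.imread('pics/wrist5.png'); S=sel(.247,.2605,.085,.235); b=S&(im.min(-1)>130); print('tape',b.sum(),W[b].mean(0),W[b].min(0),W[b].max(0))
g=np.hypot(1,1)
E
```

```text
8.7 [0.44805158 0.02365558 0.28184492] [ 3.13897392e+00 -8.99629207e-04 -9.15535515e-02]
side lamp_hook [201.4 288.5] 0.84 [0.488 0.01  0.236]
side tape_mid [226.8 280.7] 0.53 [0.49  0.137 0.257]
wrist lamp_hook [181.2 279.5] 0.86 [0.487 0.02  0.266]
wrist tape_mid [183.  106.1] 0.84 [0.494 0.131 0.256]
lamp_hook [0.4844 0.0209 0.2457] [array([-0.2,  0.7]), array([-2.7, -1. ])]
tape_mid [0.4918 0.1326 0.2526] [array([ 0. , -0.6]), array([2.3, 1. ])]
[0.44783873 0.02379909 0.28264332] [ 0.07853305  0.29097395 -3.18574512]
strip 5112 [0.495  0.14   0.2549] [0.4803 0.085  0.2498] [0.5082 0.2027 0.2575] [0.0869 0.4826] ((495.1336364746094, 142.797119140625), (118.1942138671875, 20.763818740844727), 83.41185760498047)
railout 1169 [ 0.4809 -0.0251  0.2316] [ 0.4705 -0.045   0.2261] [ 0.4891 -0.005   0.2343] [0.0931 0.4829] ((479.9827880859375, -25.013221740722656), (41.29866409301758, 15.559178352355957), 84.91393280029297)
railin 866 [0.4891 0.0649 0.2316] [0.4797 0.05   0.2261] [0.497  0.08   0.2347] [0.0934 0.4828] ((488.24310302734375, 65.05052185058594), (31.063905715942383, 14.72653579711914), 84.6048583984375)
hooktop 3109 [0.4854 0.02   0.2651] [ 0.4501 -0.0014  0.255 ] [0.4999 0.0409 0.2689] [0.0282 0.4838] ((474.5094909667969, 20.590944290161133), (40.0348014831543, 48.42961120605469), 84.50086212158203)
tape 3997 [0.49396377 0.13501733 0.25498876] [0.4807059  0.085033   0.25248228] [0.50508536 0.19889668 0.25751384]
```

View pics/wrist5.png

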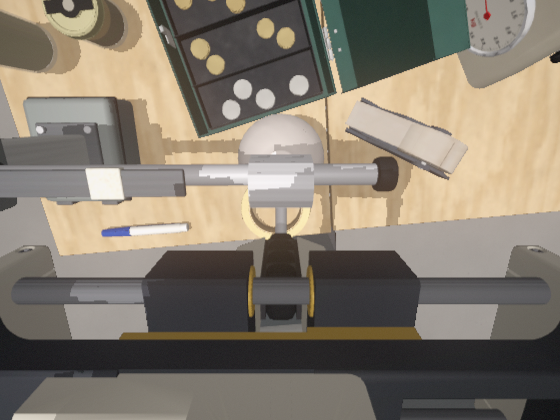

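The wrist view shows the hook arch at (280,178), squarely over the bare rail, and the tape band centred at (105,184). Lowering now.

Call:
step_arm:
  steps:
    - {"x": 0.0,"y": 0.0,"z": 0.012,"rx": 0.0,"ry": 0.0,"rz": 0.0,"claw": -1.0}
    - {"x": 0.0,"y": 0.0,"z": 0.024,"rx": 0.0,"ry": 0.0,"rz": 0.0,"claw": -1.0}
    - {"x": 0.0,"y": 0.0,"z": 0.034,"rx": 0.0,"ry": 0.0,"rz": 0.0,"claw": -1.0}
    - {"x": 0.0,"y": 0.0,"z": 0.0385,"rx": 0.0,"ry": 0.0,"rz": 0.0,"claw": -1.0}
    - {"x": 0.0,"y": 0.0,"z": 0.0385,"rx": 0.0,"ry": 0.0,"rz": 0.0,"claw": -1.0}
    - {"x": 0.0,"y": 0.0,"z": 0.0385,"rx": 0.0,"ry": 0.0,"rz": 0.0,"claw": -1.0}
    - {"x": 0.0,"y": 0.0,"z": 0.0385,"rx": 0.0,"ry": 0.0,"rz": 0.0,"claw": -1.0}

```text
time: 9.58
tool_pos: [0.4482, 0.0237, 0.2532]
tool_rot: [3.139, -0.002, -0.091]
contact_force: [-0.0, -0.6, -2.6]
opening: 0.0137
grip_force: 50.0
```

Run:
```python
from h import *
s=robot.observe(); print(s['tool_pos'],s['tool_rot'],s['contact_force'])
for px in [(183.5,105),(183.5,87.5),(183.5,123)]:
    c=np.load('pics/wrist5c.npz'); c=(camera_params('wrist'),c['R'],c['t']); o,dd=ray(c,px); print(o+dd*(.255-o[2])/dd[2])
# hook target y .1325 -> TCP = hook-(.0363*cos, .0363*sin), keep 
y=.1325; go((.4828+.0933*y-.0362,y+.0034,s['tool_pos'][2],-.0925))
```

```text
[0.44820139 0.02371105 0.25320379] [ 3.13904457e+00 -1.71539875e-03 -9.14029804e-02] [-0.02321627 -0.63056435 -2.57894526]
[0.49348855 0.13214686 0.255     ]
[0.49453846 0.14333611 0.255     ]
[0.49240828 0.12063417 0.255     ]
(0.45896225, 0.1359, np.float64(0.25320378564526413), -0.0925) xyz [ 0.0006 -0.1503 -0.0004] rot [ 0.0032 -0.0022  0.0014] rows 2.7
```

Call:
step_arm:
  steps:
    - {"x": 0.0,"y": -0.015,"z": 0.0,"rx": 0.0,"ry": 0.0,"rz": 0.0,"claw": -1.0}
    - {"x": 0.0,"y": -0.035,"z": 0.0,"rx": 0.0,"ry": 0.0,"rz": 0.0,"claw": -1.0}
    - {"x": 0.0,"y": -0.06,"z": 0.0,"rx": 0.0,"ry": 0.0,"rz": 0.0,"claw": -1.0}
    - {"x": 0.0005,"y": -0.085,"z": 0.0,"rx": 0.0,"ry": 0.0,"rz": 0.0,"claw": -1.0}
    - {"x": 0.0005,"y": -0.11,"z": 0.0,"rx": 0.0,"ry": 0.0,"rz": 0.0,"claw": -1.0}
    - {"x": 0.0005,"y": -0.13,"z": 0.0,"rx": 0.0,"ry": 0.0,"rz": 0.0,"claw": -1.0}
    - {"x": 0.0005,"y": -0.145,"z": 0.0,"rx": 0.0,"ry": 0.0,"rz": 0.0,"claw": -1.0}
    - {"x": 0.0005,"y": -0.15,"z": 0.0,"rx": 0.0,"ry": 0.0,"rz": 0.0,"claw": -1.0}
    - {"x": 0.0005,"y": -0.15,"z": 0.0,"rx": 0.0,"ry": 0.0,"rz": 0.0,"claw": -1.0}
    - {"x": 0.0005,"y": -0.15,"z": 0.0,"rx": 0.0,"ry": 0.0,"rz": 0.0,"claw": -1.0}
    - {"x": 0.0005,"y": -0.15,"z": 0.0,"rx": 0.0,"ry": 0.0,"rz": 0.0,"claw": -1.0}

```text
time: 10.5
tool_pos: [0.4589, 0.135, 0.2531]
tool_rot: [3.139, -0.002, -0.092]
contact_force: [-0.4, 0.1, -4.2]
opening: 0.0137
grip_force: 50.0
```

```bash
python3 b.py 6 wrist,side lamp_hook,lamp_grip,tape_mid,switch_tip; python3 -c "
from h import *
s=robot.observe();print(s['tool_pos'],s['tool_rot'],s['contact_force'])
c=np.load('pics/wrist6c.npz'); d=np.load('pics/wrist6d.npy'); p=camera_params('wrist'); v,u=np.mgrid[:420,:560]
X=np.stack([(u-p['cx'])/p['fx']*d,(v-p['cy'])/p['fy']*d,d],-1); W=(X-c['t'])@c['R']; W[d<=0]=9
im=cv2.imread('pics/wrist6.png')
def st(n,m): Q=W[m]; print(n,len(Q),Q.mean(0).round(4),Q.min(0).round(4),Q.max(0).round(4)) if len(Q) else 0
A=(W[...,0]>.44)&(W[...,0]<.56)&(W[...,1]>.0)&(W[...,1]<.24)
st('tape',A&(abs(W[...,2]-.255)<.004)&(im.min(-1)>150)&(abs(W[...,1]-.132)<.025))
st('hook',A&(W[...,2]>.232)&(W[...,2]<.246)&(W[...,0]<.4828+.0933*W[...,1]-.0105)&(W[...,0]>.47))
"
```

```text
10.5 [0.45888716 0.13501795 0.25312045] [ 3.13862667e+00 -2.06117206e-03 -9.20118711e-02]
wrist lamp_hook [184.7 279.5] 0.84 [0.5   0.131 0.255]
wrist lamp_grip [268.  282.4] 0.58 [0.47  0.133 0.293]
wrist tape_mid [191.8 277.3] 0.7 [0.496 0.133 0.256]
side lamp_hook [234.3 272.8] 0.71 [0.505 0.163 0.253]
side lamp_grip [222.  291.8] 0.97 [0.453 0.228 0.362]
side switch_tip [251.2 277.3] 0.48 [0.476 0.278 0.318]
lamp_hook [0.5021 0.1343 0.2296] [array([-11.6,  -5.5]), array([-0.9,  3. ])]
lamp_grip [0.4619 0.1337 0.2755] [array([-1.8, -1.1]), array([-0.2,  0.4])]
[0.4589375  0.13564836 0.25319445] [ 3.13904965e+00 -2.28074170e-03 -9.14718802e-02] [-1.06527164 -0.11481895 -2.59034546]
tape 1443 [0.4939 0.1322 0.2557] [0.47   0.1204 0.2511] [0.5045 0.1473 0.2578]
```

View pics/wrist6.png

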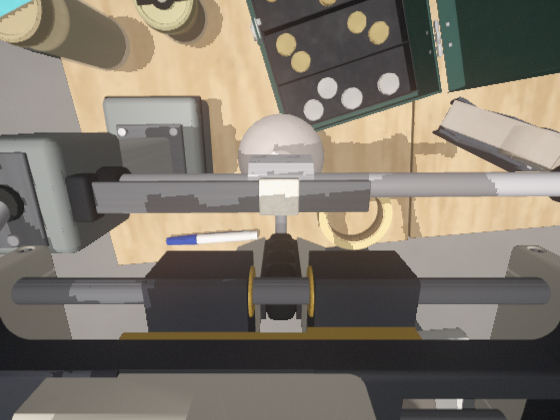

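The tape band at (279,195) sits over the centre of the hook, whose edges are at columns 248–313. Next I'll lower until the rail takes the weight.

Call:
step_arm:
  steps:
    - {"x": 0.0,"y": 0.0,"z": 0.001,"rx": 0.0,"ry": 0.0,"rz": 0.0,"claw": -1.0}
    - {"x": 0.0,"y": 0.0,"z": 0.0015,"rx": 0.0,"ry": 0.0,"rz": 0.0,"claw": -1.0}
    - {"x": 0.0,"y": 0.0,"z": 0.002,"rx": 0.0,"ry": 0.0,"rz": 0.0,"claw": -1.0}
    - {"x": 0.0,"y": 0.0,"z": 0.002,"rx": 0.0,"ry": 0.0,"rz": 0.0,"claw": -1.0}
    - {"x": 0.0,"y": 0.0,"z": 0.002,"rx": 0.0,"ry": 0.0,"rz": 0.0,"claw": -1.0}

```text
time: 11.42
tool_pos: [0.459, 0.1357, 0.2524]
tool_rot: [3.139, -0.003, -0.091]
contact_force: [-3.3, -0.8, 6.3]
opening: 0.0137
grip_force: 50.0
```

Call:
step_arm:
  squeeze: 5
  steps:
    - {"x": -0.0003,"y": 0.0,"z": -0.0005,"rx": 0.0,"ry": 0.0,"rz": 0.0,"claw": -1.0}
    - {"x": -0.0003,"y": 0.0,"z": -0.0005,"rx": 0.0,"ry": 0.0,"rz": 0.0,"claw": -1.0}
    - {"x": -0.0003,"y": 0.0,"z": -0.0005,"rx": 0.0,"ry": 0.0,"rz": 0.0,"claw": -1.0}
    - {"x": -0.0003,"y": 0.0,"z": -0.0005,"rx": 0.0,"ry": 0.0,"rz": 0.0,"claw": -0.6}
    - {"x": -0.0003,"y": 0.0,"z": -0.0005,"rx": 0.0,"ry": 0.0,"rz": 0.0,"claw": -0.3}
    - {"x": -0.0003,"y": 0.0,"z": -0.0005,"rx": 0.0,"ry": 0.0,"rz": 0.0,"claw": 0.0}
    - {"x": -0.0003,"y": 0.0,"z": -0.0005,"rx": 0.0,"ry": 0.0,"rz": 0.0,"claw": 0.0}
    - {"x": -0.0003,"y": 0.0,"z": -0.0005,"rx": 0.0,"ry": 0.0,"rz": 0.0,"claw": 0.0}

```text
time: 12.08
tool_pos: [0.4587, 0.1357, 0.2519]
tool_rot: [3.139, -0.002, -0.091]
contact_force: [-0.2, -0.4, -0.9]
opening: 0.0404
grip_force: 0.0
```

```bash
python3 b.py 7 wrist lamp_hook,tape_mid
python3 - <<'E'
from h import *
s=robot.observe(); print(s['time'],s['opening'],s['contact_force'])
c=np.load('pics/wrist7c.npz'); d=np.load('pics/wrist7d.npy'); p=camera_params('wrist'); v,u=np.mgrid[:420,:560]
X=np.stack([(u-p['cx'])/p['fx']*d,(v-p['cy'])/p['fy']*d,d],-1); W=(X-c['t'])@c['R']; W[d<=0]=9
Q=W[(u>255)&(u<310)&(v>225)&(v<325)&(W[...,2]>.285)&(W[...,2]<.31)]; print('grip top',len(Q),Q.mean(0),cv2.minAreaRect((Q[:,:2]*1000).astype(np.float32)))
x,y=s['tool_pos'][:2]
go((x,y,.36,-.0925),(.43,.272,.37,-.0925),(.43,.272,.31,-.0925))
E
```

```text
12.0833 [0.45868185 0.13574502 0.25187726] [ 3.13898090e+00 -1.95217765e-03 -9.13263981e-02]
wrist lamp_hook [181.5 280.7] 0.72 [0.502 0.131 0.256]
12.2333 0.04547503407025973 [-0.54554766  0.3792274   0.01993161]
grip top 960 [0.46324971 0.13451006 0.29509587] ((460.4239501953125, 134.74383544921875), (13.98361873626709, 23.6568603515625), 84.6977767944336)
(np.float64(0.458715573437636), np.float64(0.1357224285460749), 0.36, -0.0925) xyz [ 0.0003  0.0004 -0.144 ] rot [ 0.0033 -0.0028  0.0014] rows 2.6
(0.43, 0.272, 0.37, -0.0925) xyz [-0.0544 -0.177  -0.1579] rot [ 0.0033 -0.0028  0.0014] rows 4.4
(0.43, 0.272, 0.31, -0.0925) xyz [-0.0545 -0.1772 -0.0779] rot [ 0.0033 -0.0028  0.0014] rows 3.6
```

The lamp hangs by itself, with its hook at y≈0.131 against the tape at 0.132. I'll lift straight off, then shut the fingers in front of the lever.

Call:
step_arm:
  steps:
    - {"x": 0.0,"y": 0.0,"z": -0.03,"rx": 0.0,"ry": 0.0,"rz": 0.0,"claw": 0.05}
    - {"x": 0.0,"y": 0.0,"z": -0.08,"rx": 0.0,"ry": 0.0,"rz": 0.0,"claw": 0.05}
    - {"x": 0.0,"y": 0.0,"z": -0.13,"rx": 0.0,"ry": 0.0,"rz": 0.0,"claw": 0.05}
    - {"x": -0.02,"y": 0.0,"z": -0.155,"rx": 0.0,"ry": 0.0,"rz": 0.0,"claw": 0.0}
    - {"x": -0.06,"y": -0.05,"z": -0.158,"rx": 0.0,"ry": 0.0,"rz": 0.0,"claw": -1.0}
    - {"x": -0.06,"y": -0.1,"z": -0.158,"rx": 0.0,"ry": 0.0,"rz": 0.0,"claw": -1.0}
    - {"x": -0.06,"y": -0.15,"z": -0.158,"rx": 0.0,"ry": 0.0,"rz": 0.0,"claw": -1.0}
    - {"x": -0.06,"y": -0.182,"z": -0.158,"rx": 0.0,"ry": 0.0,"rz": 0.0,"claw": -1.0}
    - {"x": -0.06,"y": -0.182,"z": -0.158,"rx": 0.0,"ry": 0.0,"rz": 0.0,"claw": -1.0}
    - {"x": -0.06,"y": -0.182,"z": -0.158,"rx": 0.0,"ry": 0.0,"rz": 0.0,"claw": -1.0}

```text
time: 13.07
tool_pos: [0.4258, 0.277, 0.3696]
tool_rot: [3.138, -0.001, -0.089]
contact_force: [0.1, -0.1, -1.0]
opening: 0.0105
grip_force: 0.0
```

```bash
python3 b.py 8 side,wrist,scene lamp_hook,tape_mid,switch_tip
python3 - <<'E'
from h import *
s=robot.observe(); print(s['time'],s['opening'],s['contact_force'])
go((.428,.276,.296,-.0925))
a=cv2.imread('pics/side8.png')[150:290,230:370]; b=cv2.imread('pics/wrist8.png')
cv2.imwrite('pics/m8.png',np.hstack([cv2.resize(a,(380,380),interpolation=cv2.INTER_CUBIC),cv2.resize(b,(420,315))[:,:420] if 0 else cv2.copyMakeBorder(cv2.resize(b,(420,315)),0,65,0,0,cv2.BORDER_CONSTANT)]))
E
```

```text
13.0667 [0.42581936 0.27704276 0.36956412] [ 3.13830932e+00 -1.47722124e-03 -8.88577260e-02]
side lamp_hook [236.4 278.2] 0.89 [0.462 0.36  0.444]
side tape_mid [329.9 264.2] 0.5 [0.5   0.314 0.072]
side switch_tip [252.4 275.3] 0.65 [0.48  0.28  0.316]
wrist lamp_hook [112.2 412.2] 0.72 [0.496 0.15  0.255]
wrist tape_mid [110.9 430.4] 0.84 [0.495 0.134 0.256]
wrist switch_tip [160.7 270.6] 0.8 [0.473 0.277 0.318]
scene lamp_hook [181.3 241. ] 0.92 [0.481 0.113 0.232]
scene tape_mid [173.5 241.6] 0.58 [0.488 0.124 0.254]
scene switch_tip [144.4 217.9] 0.62 [0.466 0.268 0.312]
lamp_hook [0.4941 0.1363 0.2215] [array([0.3, 0.6]), array([ 1. , -0.7]), array([-0.2,  0.8])]
tape_mid [0.5082 0.2324 0.1868] [array([-56.4,   2.4]), array([  -2.1, -119.4]), array([ 6.4, -7.4])]
switch_tip [0.4743 0.2773 0.31  ] [array([1.2, 2.7]), array([-2.7, -0.3]), array([-0.6,  1.2])]
13.6667 0.0004371577650674233 [-0.48636273  0.06891272  0.38387275]
(0.428, 0.276, 0.296, -0.0925) xyz [ 0.0022 -0.0007  0.0989] rot [ 0.0032 -0.003   0.0009] rows 1.8
```

View pics/m8.png

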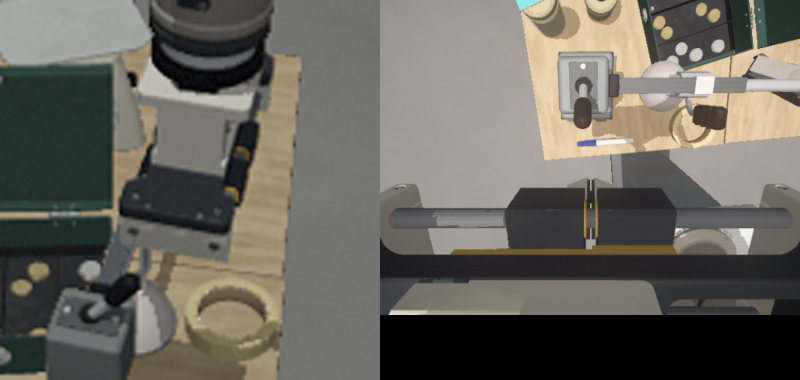

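The lamp hangs level beside the tape, with the band at composite (706,85). The lever leans to the robot's side at (582,110), in line with the shut fingers. Descending, then pushing.

Call:
step_arm:
  steps:
    - {"x": 0.0,"y": 0.0,"z": 0.05,"rx": 0.0,"ry": 0.0,"rz": 0.0,"claw": -1.0}
    - {"x": 0.0,"y": 0.0,"z": 0.098,"rx": 0.0,"ry": 0.0,"rz": 0.0,"claw": -1.0}
    - {"x": 0.0,"y": 0.0,"z": 0.098,"rx": 0.0,"ry": 0.0,"rz": 0.0,"claw": -1.0}
    - {"x": 0.025,"y": 0.0,"z": 0.098,"rx": 0.0,"ry": 0.0,"rz": 0.0,"claw": -1.0}
    - {"x": 0.045,"y": 0.0,"z": 0.098,"rx": 0.0,"ry": 0.0,"rz": 0.0,"claw": -1.0}
    - {"x": 0.06,"y": 0.0,"z": 0.098,"rx": 0.0,"ry": 0.0,"rz": 0.0,"claw": -1.0}
    - {"x": 0.075,"y": 0.0,"z": 0.098,"rx": 0.0,"ry": 0.0,"rz": 0.0,"claw": -1.0}
    - {"x": 0.09,"y": 0.0,"z": 0.098,"rx": 0.0,"ry": 0.0,"rz": 0.0,"claw": -1.0}
    - {"x": 0.105,"y": 0.0,"z": 0.098,"rx": 0.0,"ry": 0.0,"rz": 0.0,"claw": -1.0}
    - {"x": 0.118,"y": 0.0,"z": 0.098,"rx": 0.0,"ry": 0.0,"rz": 0.0,"claw": -1.0}
    - {"x": 0.118,"y": 0.0,"z": 0.098,"rx": 0.0,"ry": 0.0,"rz": 0.0,"claw": -1.0}
    - {"x": 0.118,"y": 0.0,"z": 0.098,"rx": 0.0,"ry": 0.0,"rz": 0.0,"claw": -1.0}

```text
time: 14.67
tool_pos: [0.5126, 0.2682, 0.2985]
tool_rot: [3.139, 0.002, -0.091]
contact_force: [-10.0, -0.7, 5.4]
opening: 0.0004
grip_force: 5.0
```

Call:
step_arm:
  steps:
    - {"x": -0.05,"y": 0.0,"z": 0.0,"rx": 0.0,"ry": 0.0,"rz": 0.0,"claw": -1.0}
    - {"x": -0.11,"y": 0.0,"z": -0.03,"rx": 0.0,"ry": 0.0,"rz": 0.0,"claw": -1.0}
    - {"x": -0.12,"y": 0.0,"z": -0.1,"rx": 0.0,"ry": 0.0,"rz": 0.0,"claw": -1.0}
    - {"x": -0.12,"y": 0.0,"z": -0.1,"rx": 0.0,"ry": 0.0,"rz": 0.0,"claw": -1.0}
    - {"x": -0.12,"y": 0.0,"z": -0.1,"rx": 0.0,"ry": 0.0,"rz": 0.0,"claw": -1.0}
    - {"x": -0.12,"y": 0.0,"z": -0.1,"rx": 0.0,"ry": 0.0,"rz": 0.0,"claw": -1.0}

```text
time: 15.17
tool_pos: [0.4249, 0.2766, 0.374]
tool_rot: [3.141, -0.006, -0.091]
contact_force: [-0.1, 0.4, -0.2]
opening: 0.0005
grip_force: 0.0
```

```bash
python3 b.py 9 side,wrist,scene lamp_hook,tape_mid,switch_tip,tall_jar,honey_jar
python3 - <<'E'
from h import *
c=np.load('pics/wrist9c.npz'); d=np.load('pics/wrist9d.npy'); p=camera_params('wrist'); v,u=np.mgrid[:420,:560]
X=np.stack([(u-p['cx'])/p['fx']*d,(v-p['cy'])/p['fy']*d,d],-1); W=(X-c['t'])@c['R']; W[d<=0]=9
Q=W[(W[...,1]>.08)&(W[...,1]<.2)&(W[...,0]>.43)&(W[...,0]<.48)&(W[...,2]>.287)&(W[...,2]<.31)]; print('grip top',len(Q),cv2.minAreaRect((Q[:,:2]*1000).astype(np.float32)),np.median(Q[:,2]))
Q=W[(W[...,1]>.24)&(W[...,1]<.31)&(W[...,0]>.43)&(W[...,0]<.58)&(W[...,2]>.295)&(W[...,2]<.34)]; print('lever',len(Q),Q.mean(0))
a=cv2.imread('pics/side9.png')[150:290,230:370]; b=cv2.imread('pics/wrist9.png')
cv2.imwrite('pics/m9.png',np.hstack([cv2.resize(a,(380,380),interpolation=cv2.INTER_CUBIC),cv2.copyMakeBorder(cv2.resize(b,(420,315)),0,65,0,0,cv2.BORDER_CONSTANT)]))
E
```

```text
15.1667 [0.42494141 0.2765884  0.37396283] [ 3.14115988 -0.00610221 -0.09084619]
side lamp_hook [236.7 278. ] 0.76 [0.463 0.36  0.443]
side switch_tip [248.  249.4] 0.75 [0.537 0.278 0.316]
side tall_jar [343.  206.1] 0.95 [0.633 0.366 0.06 ]
side honey_jar [309.3 213.3] 0.94 [0.619 0.326 0.144]
wrist lamp_hook [111.5 416.5] 0.87 [0.494 0.147 0.255]
wrist tape_mid [109.  431.5] 0.59 [0.495 0.134 0.256]
wrist tall_jar [ 26.9 232.5] 0.75 [0.617 0.318 0.102]
wrist honey_jar [  7.  292.3] 0.96 [0.641 0.238 0.072]
scene lamp_hook [185.  240.5] 0.85 [0.478 0.111 0.22 ]
scene tape_mid [174. 243.] 0.55 [0.492 0.121 0.253]
scene switch_tip [143.1 238.8] 0.65 [ 1.384  2.164 -0.39 ]
scene tall_jar [209.5 254.8] 0.71 [0.625 0.309 0.013]
scene honey_jar [217.9 274.3] 0.78 [0.622 0.143 0.053]
lamp_hook [0.4925 0.1295 0.2125] [array([0.7, 1.8]), array([ 1. , -1.4]), array([-0.6,  1.7])]
switch_tip [0.5412 0.2661 0.3054] [array([-0.4, -0.6]), array([ 0.2, -0.4])]
tall_jar [6.438e-01 3.323e-01 2.000e-04] [array([0.6, 2.1]), array([ 0.7, -1.3]), array([-0.4,  1.7])]
honey_jar [0.6631 0.2302 0.0033] [array([ 0.1, -1.5]), array([-0.9,  2.1]), array([ 0.2, -1.3])]
tape_mid [0.4955 0.1304 0.2484] [array([-0.5,  0.3]), array([ 0. , -0.1])]
grip top 714 ((459.2006530761719, 135.88670349121094), (14.530119895935059, 24.169355392456055), 83.8078384399414) 0.2978954789401551
lever 1094 [0.53259289 0.27257047 0.31042084]
```

View pics/m9.png

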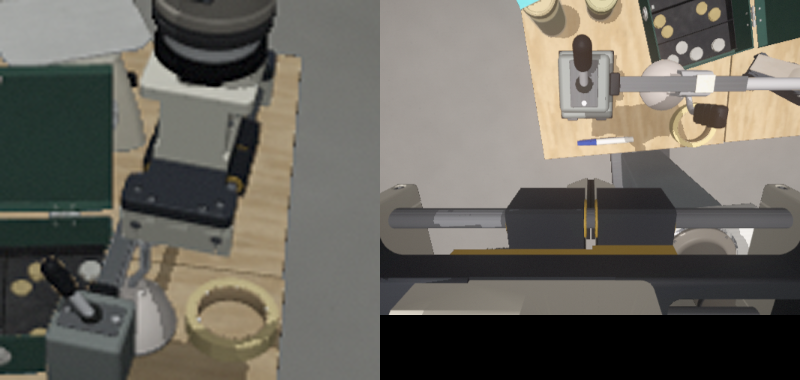

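The lever now leans to its far side, with its tip at x=0.541 (stand x ≈ +33 mm). The lamp's hook is at y≈0.1326 and the tape at 0.132, and the robot is clear of everything.

```bash
python3 -c "
from cell import robot
print(robot.hand_in())"
```

```text
the job is handed in; nothing more can be done
None
```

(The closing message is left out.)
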